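# Set and wedge the swing guide of a strip-cutting board

## Robot

A 6-joint arm with a two-finger parallel gripper is mounted at the origin on the work surface. World frame = base frame: x ahead of the robot, y to its left, z up, the work surface at z = 0. Lengths are in m, angles in rad, forces in N, time in s.
With the tool pointing down it reaches from about 0.4 to 0.825 m from the base axis. Payload 7 kg.
Tool frame: the origin (TCP) lies at the very end of the fingers, on their centre line; the grasp point (between the pads) lies 19 mm behind it; z points along the fingers, x is the direction in which the jaws open and shut, and the axes are right-handed (so a half turn about z gives the same grasp; the last joint's range is limited). The gripper opens to 88 mm and grips with 3 to 60 N. Pads are 19 mm wide; open, the fingers measure 130 mm over their backs; the gripper's body (78 mm by 193 mm) begins 47 mm behind the grasp point.
Start: joints at [1.453, 0.359, 0.012, 0, -1.224, -0.288], TCP at [0.266, 0.62, 0.227] pointing down, gripper open.
Joint ranges: [-3.07, 3.07], [-1.43, 2.12], [-1.02, 1.25], [-3.03, 1.67], [-3.05, -0], [-3.03, 3.03]. Speed limits (rad/s): [2.39, 2.39, 3.01, 3.14, 3.14, 3.14].

## Interface

Orientations are given as [roll, pitch, yaw] about the fixed x, y, z axes, in that order (R = Rz(yaw) Ry(pitch) Rx(roll)).
In Python, from station import telemetry, grab_frame, arm, regions_of, pinpoint gives the robot as it stands. The module is installed in compiled form; this text tells all that it offers.
- The arm moves only by the shell command python3 -m inch 'ROWS' [FORCE]. ROWS is text: rows parted by semicolons, each of 7 numbers parted by spaces: the opening, from 0 (shut) to 1 (fully open), then the shift along the world's x, y, z in cm, then the turn, a rotation vector about the world's x, y, z in degrees. A call has 1 to 12 rows; each row is the pose to reach, as a shift and turn from the pose measured when the call began; what a row does not reach only later rows make up. A row lasts 1/8 s, in which the tool goes at most 62.5 mm and 10.7 degrees, less where a joint would pass 70% of its speed; a pose out of reach is approached as far as the arm can. A call with a gripper value outside its range is refused whole. The fingers move at their own pace and stop on an object; FORCE is the grip in N (left out, the last holds). Time passes only in rows, so rows that repeat a pose let the fingers close. It gives the time, the measured TCP pose, the force and the opening at its end, in the units of the state.
- telemetry.get_state(): the state, without advancing time (a new reading comes with each control period).
- grab_frame(name): name is "side" or "top" or "wrist"; returns a dict with "pixels" (480x640x3 uint8, red, green, blue), "fx", "fy", "cx", "cy" (pixels), "R" (3x3) and "t" (3): a world point X has camera coordinates R X + t. Camera axes: x right, y down, z forward; pixel columns grow to the right and rows downward; lengths in m; the calibration is good to about 2 mm. A picture is of the moment at which its call begins. There is no depth.
- arm.job_done(): hands the job in, once; it reports no verdict.
Trained networks look in the newest picture that a camera, given by its name, has taken for a name from the list of things; names that differ only in an ending like _2 or _b are one class to them, and where a whole thing is asked for, a point or a joint stands for the part that bears it (a point fixed in the world has none). Each returns a list of dicts, best first, with "p" (0 to 1); they miss things now and then, are a little off and sometimes report something else, mostly with a low value. They report only what shows in the picture. A call takes as long as a camera call.
- regions_of(camera, name): "pixels" (480x640 bool, what is visible of it) and "bbox" ([left, top, right, bottom] in pixels, round what is visible of it).
- pinpoint(camera, name): "location" ([column, row] in pixels: a listed point, or the origin of a listed thing).
The state is a dict: "t": time; "q": joint angles; "qd": joint speeds; "joint_efforts": joint torques, N m; "eef_pos": TCP position; "ee_rot": TCP orientation; "force": force on the tool from outside, world axes, zero at the start; "moment": the same for the moment, N m; "width": finger opening in m.
Only numpy, scipy, OpenCV 4.12 (cv2) and the standard library are available. Lean on these libraries where they do the work, as an engineer would, in place of code of your own. Each camera call takes 0.05 s, during which the arm holds its last target. There are 200 camera calls.

## Task

Set up the board for cutting strips: push the free end of the aluminium guide bar round its pin until it is home on the end of the stop's set screw, and press it there for about a second with roughly 12 N (the stop must never take more than 20 N). Then push the wedge in along its rail with about 12 N until it is jammed snugly against the bar and holds it on the screw, let go, and leave the other things where they are.

Things in the scene. Friction and masses are not known exactly. Their poses are not given: they have to be found in the camera images.
- board: brown wooden strip-cutting board, 320 (x) x 460 (y) x 20 mm, fixed to the table. Origin: centre of its underside, at table height; x points away from the robot, y to its left (turned by up to 0.25 rad)
- pin (a point): centre of the fixed 12 mm steel pin about which the guide bar turns, on the board's top face: board frame (80, 160, 20) mm. The pin has a 26 mm round head, its top 26 mm above the board's top
- bar: aluminium guide bar 280 x 30 x 16 mm, 0.25-0.55 kg, lying flat. Origin: centre of its 13 mm pin hole, on its underside; x along it to the free end 260 mm away, y towards its stop-side edge. Starts 0.3-0.65 rad short, on the robot's side; swings away from the robot, anticlockwise from above; home, its x is within 0.04 rad of the board's -y. Slides with light friction, stays where left
- bar_mark (a point): point on the bar's stop-side edge, 230 mm from the pin, at mid height: bar frame (230, 15, 8) mm. The screw's end meets the bar here. Pressing down on the bar adds friction on the board, which takes up push that the stop then does not feel
- stop: aluminium block 28 (x) x 32 (y) x 24 mm fixed to the board. Origin: bottom middle of the face towards the bar, board frame (106, -70, 20) mm; axes as the board's, the face looks to -x. A 10 mm steel set screw, 9 mm up, sticks out of that face by 3 to 19 mm, set differently each time and not measured: its round end is where the bar stops. It is rigid; find it by the force
- wedge: steel wedge 88 mm long (y), 16 mm high, sliding on the board along the board's +y only, up to 68 mm; needs about 2 N, stays where left. Origin: its nose's bar-side edge, underside: board frame (53, -110, 20) mm when drawn back (starts 0 to 5 mm in). Its bar-side face slopes 22 degrees, from the nose back towards +x; it meets the bar's free-end corner after 15 to 65 mm, and holds there
- knob (a point): centre of the top of the wedge's upright knob, 52 mm above the board's top: wedge frame (10, -70, 52) mm; 16 mm thick over its upper 20 mm, a 12 mm stem below down to the wedge's top. Nothing else near it is higher than 16 mm above the board. Push it along +y, or pinch it from above
- cutter: thin steel ring cutter, 56 mm across, 30 mm high, standing on the board beyond the bar. Not part of the job; origin: centre of its underside
- scraper: bench scraper, steel blade with black grip, about 110 x 95 x 18 mm, lying on the board's near right corner. Not part of the job; origin: centre of its underside
- tub_blue: open blue tub, 110 mm across, 85 mm high, on the table to the right. Not part of the job; origin: centre of its underside
- tub_rose: open rose bowl, 120 mm across, 60 mm high, on the table to the right. Not part of the job; origin: centre of its underside
- tub_yellow: open yellow tub, 90 mm across, 60 mm high, on the table to the left. Not part of the job; origin: centre of its underside
- jar: closed glass jar, 60 mm across, 85 mm high, on the table to the left. Not part of the job; origin: centre of its underside
- spatula: spatula lying on the table to the right, handle nearest the robot. Not part of the job; origin: centre of its underside
- nozzle: small steel piping nozzle, a cone 28 mm across and 38 mm high, on the table to the left. Not part of the job; origin: centre of its underside

How it is judged:
By the outcome, as a careful person would: the job done as asked, in the order asked, and still so for the second after the job is handed in, with the robot touching nothing.
It also fails if it takes over 61 s, if anything falls off the work surface, if the arm or the gripper's body presses on something with over 40 N, if the wrist force passes 120 N, or if a joint passes its speed limit or range.

## Working session

There is one attempt and no reset: what is moved stays moved. The work goes in short steps, Python scripts to look and compute and a shell command to move; the robot and the scene stay as the last step left them, time stands still between calls to the robot, and variables do not carry over. Pictures are saved under pics/ and viewed, about 8 in all and at most 12, crops included, and the job is handed in when it is done.

```bash
mkdir -p pics
cat > h.py <<'E'
import numpy as np, cv2
from station import telemetry, grab_frame, arm, regions_of, pinpoint
def ray(f,uv):
    d=np.array([(uv[0]-f["cx"])/f["fx"],(uv[1]-f["cy"])/f["fy"],1.])
    R=np.array(f["R"]);return -R.T@np.array(f["t"]),R.T@d
def onz(f,uv,z):
    o,d=ray(f,uv);return o+d*(z-o[2])/d[2]
def proj(f,X):
    c=np.array(f["R"])@np.array(X)+np.array(f["t"]);return np.array([f["fx"]*c[0]/c[2]+f["cx"],f["fy"]*c[1]/c[2]+f["cy"]])
def save(f,n,crop=None):
    im=cv2.cvtColor(np.asarray(f["pixels"]),cv2.COLOR_RGB2BGR)
    cv2.imwrite("pics/"+n,im)
E
python3 - <<'E'
from h import *
s=telemetry.get_state();print(s)
Z=dict(board=0,pin=.02,bar=.02,bar_mark=.028,stop=.02,wedge=.02,knob=.072,cutter=.02,scraper=.02)
for c in("top","side"):
    f=grab_frame(c);save(f,c+"0.png")
    for n,z in Z.items():
        for r in pinpoint(c,n)[:2]: print(c,n,round(r["p"],2),np.round(r["location"],1),np.round(onz(f,r["location"],z),4))
E
```

```text
{'t': 0.0, 'q': array([ 1.45312767e+00,  3.59381694e-01,  1.10479695e-02, -3.44745699e-04,
       -1.22407978e+00, -2.88104303e-01]), 'qd': array([-9.23863191e-05, -9.14880057e-04, -1.23478261e-03, -2.10063810e-03,
       -6.28784242e-04,  5.98740847e-04]), 'joint_efforts': array([-8.62390061e-04, -5.82715416e+01,  2.93058211e+01,  6.99693024e+00,
        6.91286419e-03, -1.59348410e-04]), 'eef_pos': array([0.26627323, 0.61972921, 0.22562227]), 'ee_rot': array([-3.14144384e+00, -1.64261776e-03, -1.97668682e+00]), 'force': array([0.33379165, 0.26041492, 0.33897323]), 'moment': array([-0.03368301,  0.01316601,  0.03643739]), 'width': 0.08736953323512389}
top board 0.59 [297.8 232.9] [0.5421 0.104  0.    ]
top pin 0.74 [233.8 215.9] [0.5901 0.2842 0.02  ]
top bar 0.68 [237.9 212.9] [0.5987 0.2728 0.02  ]
top bar 0.19 [333.7 213.4] [5.929e-01 5.000e-04 2.000e-02]
top bar_mark 0.75 [309.4 248.5] [0.4916 0.0702 0.028 ]
top bar_mark 0.21 [333.  216.7] [0.5814 0.0028 0.028 ]
top stop 0.61 [317.2 196.1] [0.6446 0.0468 0.02  ]
top stop 0.36 [510.9 249.5] [ 0.4811 -0.4944  0.02  ]
top wedge 0.4
[... 260 characters left out ...]
 scraper 0.77 [348.  263.6] [ 0.4485 -0.0366  0.02  ]
side board 0.95 [312.1 271.5] [0.533  0.1028 0.    ]
side board 0.15 [265.8 279.3] [0.6643 0.1555 0.    ]
side pin 0.94 [276.3 306.4] [0.6037 0.2741 0.02  ]
side bar 0.85 [277.9 305.1] [0.6004 0.2688 0.02  ]
side bar 0.75 [295.1 214.4] [ 0.6348 -0.1549  0.02  ]
side bar_mark 0.61 [329.6 258.2] [0.4843 0.0663 0.028 ]
side stop 0.66 [280.5 248.1] [0.6458 0.0312 0.02  ]
side wedge 0.62 [296.9 242.9] [ 0.5991 -0.0016  0.02  ]
side knob 0.7 [296.4 219. ] [ 0.6098 -0.0595  0.072 ]
side cutter 0.69 [267.9 282.7] [0.6482 0.1881 0.02  ]
side cutter 0.38 [345. 239.] [ 0.4481 -0.0429  0.02  ]
side scraper 0.57 [345.9 238.4] [ 0.4455 -0.0464  0.02  ]
```

Run:
```python
from h import *
from scipy.optimize import least_squares
# board fit: pose x,y,th from averages
P={(80,160):(.597,.279),(106,-70):(.645,.039),(0,0):(.5375,.1035)}
kn=(.608,-.063)
def T(p,b):
    c,s=np.cos(p[2]),np.sin(p[2]);return np.array([p[0]+c*b[0]-s*b[1],p[1]+s*b[0]+c*b[1]])
def res(p):
    r=[T(p,np.array(k)/1000)-v for k,v in P.items()]
    r.append(T(p,np.array([.063,-.18+p[3]]))-kn);r.append([ (p[3]-.0025)*1])
    return np.concatenate(r)
r=least_squares(res,[.54,.1,0,.002]);p=r.x;print(p,np.round(r.fun*1000,1))
pin=T(p,(.08,.16));print("pin",pin,"wedge nose",T(p,(.053,-.11+p[3])))
m=np.array([.488,.068])-pin;print("mark dist",np.hypot(*m),"bar ang",np.arctan2(m[1],m[0])-np.arctan2(15,230),"home",p[2]-np.pi/2)
a=cv2.imread("pics/top0.png")[150:320,200:420];b=cv2.imread("pics/side0.png")[170:340,220:440]
cv2.imwrite("pics/c1.png",np.vstack([cv2.resize(a,None,fx=1.75,fy=1.75,interpolation=2),cv2.resize(b,None,fx=1.75,fy=1.75,interpolation=2)]))
```

```text
[0.53307083 0.1059493  0.08212516 0.00398674] [ 2.7 -7.  -0.5  5.9 -4.4  2.4  2.3 -1.3  1.5]
pin [0.59967594 0.27197267] wedge nose [0.59458877 0.00464108]
mark dist 0.23254324959957307 bar ang -2.1368466934938986 home -1.4886711649634703
```

View pics/c1.png

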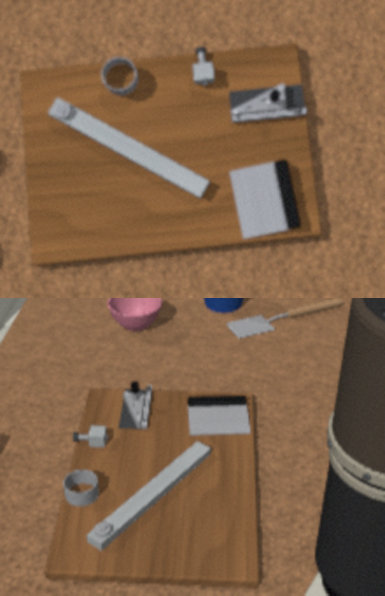

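View pics/top0.png

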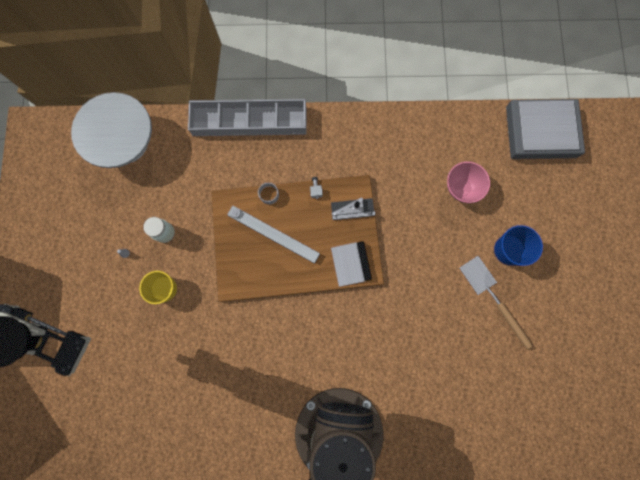

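The top view shows the bar from (235,212) to (318,258), the stop at (316,190), the wedge knob at (358,204), and the scraper at (348,264). That agrees with the networks. I'll move above the board and refine with the wrist camera.

```bash
python3 -m inch '0 6 -13 2 0 0 0; 0 12 -26 4 0 0 0; 0 18 -39 6 0 0 0; 0 22 -50 8 0 0 0; 0 22 -52 10 0 0 0; 0 22 -52 10 0 0 0;0 22 -52 10 0 0 0;0 22 -52 10 0 0 0;0 22 -52 10 0 0 0;0 22 -52 10 0 0 0;0 22 -52 10 0 0 0;0 22 -52 10 0 0 0'
python3 - <<'E'
from h import *
f=grab_frame("wrist");save(f,"w1.png")
Z=dict(board=0,pin=.02,bar=.02,bar_mark=.028,stop=.02,wedge=.02,knob=.072,cutter=.02,scraper=.02)
for n,z in Z.items():
    for r in pinpoint("wrist",n)[:2]: print(n,round(r["p"],2),np.round(r["location"],1),np.round(onz(f,r["location"],z),4))
E
```

```text
t: 2.5
eef_pos: [0.4861, 0.101, 0.3262]
ee_rot: [3.141, -0.0, -1.976]
force: [0.3, 1.1, -0.3]
width: 0.0003
board 0.88 [295.5 147.1] [0.5314 0.1093 0.    ]
pin 0.81 [128.  156.8] [0.5942 0.2779 0.02  ]
bar 0.72 [127.9 157.1] [0.594  0.2781 0.02  ]
bar_mark 0.95 [340.1 169.3] [0.4927 0.0729 0.028 ]
stop 0.58 [301.7  20.2] [0.6424 0.0518 0.02  ]
stop 0.45 [126.4 155.4] [0.5962 0.2787 0.02  ]
wedge 0.96 [361.9  48.9] [0.5946 0.0067 0.02  ]
cutter 0.23 [  0.4 259.4] [0.5507 0.4731 0.02  ]
scraper 0.67 [448.3 165.2] [ 0.4494 -0.0366  0.02  ]
scraper 0.38 [  1.5 258.8] [0.5508 0.4716 0.02  ]
```

View pics/w1.png

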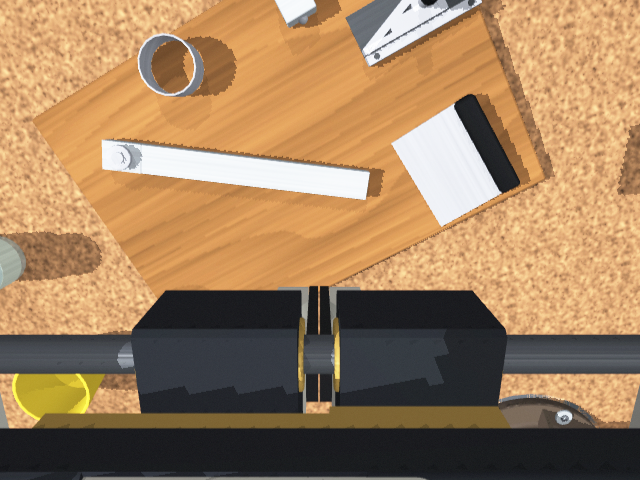

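The wrist view shows the bar's free-end corners at about (369,171) and (367,199), its pin end at (103,140) and (101,170), the wedge nose near (372,65), and board corners at (34,120) and (545,180).

Run:
```python
from h import *
f=grab_frame("wrist")
g=lambda u,v,z:onz(f,(u,v),z)[:2]
a,b,c,d=g(103,140,.036),g(101,170,.036),g(367,199,.036),g(369,171,.036)
near=(a+b)/2;far=(c+d)/2;v=far-near;L=np.hypot(*v);u=v/L;ang=np.arctan2(u[1],u[0])
pin=far-.26*u;n=np.array([-u[1],u[0]])
print("L",L,"w",np.hypot(*(c-d)),"ang",ang,"pin",pin)
A,B=g(34,120,.02),g(545,180,.02);dd=B-A
th=np.arctan2(dd[1],dd[0])-np.arctan2(-.46,-.32);print("board c",(A+B)/2,"diag",np.hypot(*dd),"th",th)
ct,st=np.cos(th),np.sin(th);R=np.array([[ct,-st],[st,ct]]);bc=(A+B)/2
print("pin from board",bc+R@[.08,.16],"home ang",th-np.pi/2,"stop",bc+R@[.106,-.07],"nose",bc+R@[.053,-.11],"knob",bc+R@[.063,-.18])
pin=(pin+bc+R@[.08,.16])/2
e=telemetry.get_state()["eef_pos"]
print(e)
for a_ in np.linspace(ang,th-np.pi/2,8):
    u=np.array([np.cos(a_),np.sin(a_)]);n=np.array([-u[1],u[0]])
    for off in(.027,.045):
        print(round(a_,3),off,np.round((pin+.225*u-off*n-e[:2])*100,2),"turn",round(np.degrees(a_+1.976),1))
```

```text
L 0.2796116260292838 w 0.029930734975637485 ang -2.089289910733781 pin [0.59595206 0.27720965]
board c [0.52986651 0.10954415] diag 0.5516452076539605 th 0.08669209655810706
pin from board [0.59571271 0.27586997] home ang -1.4841042302367895 stop [0.64152929 0.04898488] nose [0.59219167 0.00454617] knob [ 0.60821496 -0.06432511]
[0.4864402  0.10027202 0.32655908]
-2.089 0.027 [-2.56 -0.58] turn -6.5
-2.089 0.045 [-4.12  0.31] turn -6.5
-2.003 0.027 [-0.93 -1.68] turn -1.5
-2.003 0.045 [-2.57 -0.92] turn -1.5
-1.916 0.027 [ 0.78 -2.63] turn 3.4
-1.916 0.045 [-0.92 -2.02] turn 3.4
-1.83 0.027 [ 2.56 -3.43] turn 8.4
-1.83 0.045 [ 0.82 -2.97] turn 8.4
-1.743 0.027 [ 4.41 -4.07] turn 13.3
-1.743 0.045 [ 2.64 -3.77] turn 13.3
-1.657 0.027 [ 6.31 -4.56] turn 18.3
-1.657 0.045 [ 4.52 -4.4 ] turn 18.3
-1.571 0.027 [ 8.24 -4.87] turn 23.2
-1.571 0.045 [ 6.44 -4.87] turn 23.2
-1.484 0.027 [10.2  -5.02] turn 28.2
-1.484 0.045 [ 8.4  -5.18] turn 28.2
```

```bash
python3 -m inch '0 -2 0 -5 0 0 -4; 0 -4.1 0.3 -10 0 0 -6.5; 0 -4.1 0.3 -16 0 0 -6.5; 0 -4.1 0.3 -22 0 0 -6.5; 0 -4.1 0.3 -26 0 0 -6.5; 0 -4.1 0.3 -28.5 0 0 -6.5; 0 -4.1 0.3 -29.8 0 0 -6.5; 0 -4.1 0.3 -29.8 0 0 -6.5; 0 -4.1 0.3 -29.8 0 0 -6.5; 0 -4.1 0.3 -29.8 0 0 -6.5; 0 -4.1 0.3 -29.8 0 0 -6.5; 0 -4.1 0.3 -29.8 0 0 -6.5'
python3 - <<'E'
from h import *
s=telemetry.get_state();e=s["eef_pos"];print(e,s["ee_rot"],s["force"])
f=grab_frame("wrist");save(f,"w2.png")
pin=np.array([.5957,.2762])
for a_ in np.linspace(-2.089,-1.45,14):
    u=np.array([np.cos(a_),np.sin(a_)]);n=np.array([-u[1],u[0]])
    print(round(a_,3),np.round((pin+.225*u-.027*n-e[:2])*100,2),"turn",round(np.degrees(a_-s["ee_rot"][2]),1))
E
```

```text
t: 4.55
eef_pos: [0.4456, 0.1034, 0.0289]
ee_rot: [-3.141, 0.001, -2.09]
force: [-0.0, -0.3, -0.7]
width: 0.0005
[0.44559252 0.1034219  0.02891679] [-3.14131481e+00  7.31582080e-04 -2.08977329e+00] [-0.02505726 -0.31390668 -0.67617335]
-2.089 [ 1.52 -0.93] turn 0.0
-2.04 [ 2.43 -1.57] turn 2.9
-1.991 [ 3.37 -2.17] turn 5.7
-1.942 [ 4.34 -2.72] turn 8.5
-1.892 [ 5.34 -3.22] turn 11.3
-1.843 [ 6.36 -3.67] turn 14.1
-1.794 [ 7.4  -4.07] turn 16.9
-1.745 [ 8.45 -4.41] turn 19.8
-1.696 [ 9.53 -4.71] turn 22.6
-1.647 [10.61 -4.95] turn 25.4
-1.597 [11.71 -5.14] turn 28.2
-1.548 [12.82 -5.28] turn 31.0
-1.499 [13.93 -5.36] turn 33.8
-1.45 [15.04 -5.38] turn 36.7
```

View pics/w2.png

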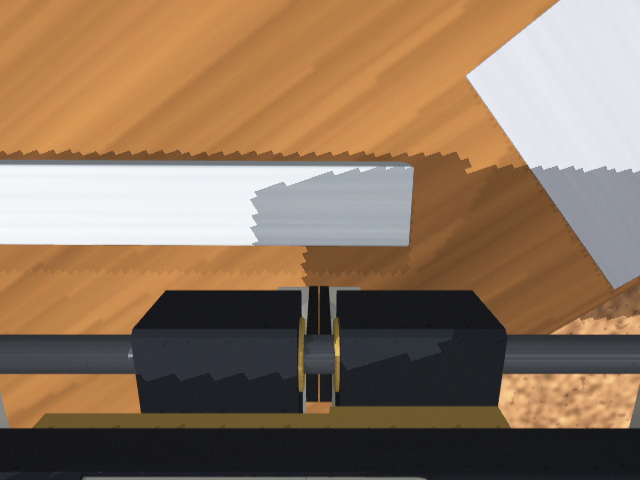

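```bash
python3 -m inch '0 1.0 -0.6 0 0 0 0; 0 1.8 -1.1 0 0 0 0.5; 0 2.43 -1.57 0 0 0 2.9; 0 3.37 -2.17 0 0 0 5.7; 0 4.34 -2.72 0 0 0 8.5; 0 5.34 -3.22 0 0 0 11.3; 0 6.36 -3.67 0 0 0 14.1; 0 7.4 -4.07 0 0 0 16.9; 0 8.45 -4.41 0 0 0 19.8; 0 9.2 -4.62 0 0 0 21.7; 0 9.8 -4.77 0 0 0 23.2; 0 10.1 -4.83 0 0 0 24'
python3 - <<'E'
from h import *
s=telemetry.get_state();e=s["eef_pos"];print(e,s["ee_rot"],s["force"])
f=grab_frame("wrist");save(f,"w3.png")
pin=np.array([.5957,.2762])
for a_ in np.linspace(-1.67,-1.43,13):
    u=np.array([np.cos(a_),np.sin(a_)]);n=np.array([-u[1],u[0]])
    print(round(a_,3),np.round((pin+.225*u-.027*n-e[:2])*100,2),"turn",round(np.degrees(a_-s["ee_rot"][2]),1))
E
```

```text
t: 6.1
eef_pos: [0.5467, 0.0546, 0.0285]
ee_rot: [3.141, 0.0, -1.671]
force: [-0.7, -0.6, 0.3]
width: 0.0003
[0.546726   0.05455582 0.0285103 ] [ 3.14122326e+00  1.61828107e-04 -1.67077116e+00] [-0.70917178 -0.58824098  0.27740642]
-1.67 [-0.02  0.04] turn 0.0
-1.65 [ 0.43 -0.05] turn 1.2
-1.63 [ 0.87 -0.14] turn 2.3
-1.61 [ 1.32 -0.21] turn 3.5
-1.59 [ 1.77 -0.28] turn 4.6
-1.57 [ 2.22 -0.34] turn 5.8
-1.55 [ 2.67 -0.39] turn 6.9
-1.53 [ 3.12 -0.43] turn 8.1
-1.51 [ 3.57 -0.46] turn 9.2
-1.49 [ 4.02 -0.48] turn 10.4
-1.47 [ 4.48 -0.49] turn 11.5
-1.45 [ 4.93 -0.5 ] turn 12.6
-1.43 [ 5.38 -0.49] turn 13.8
```

View pics/w3.png

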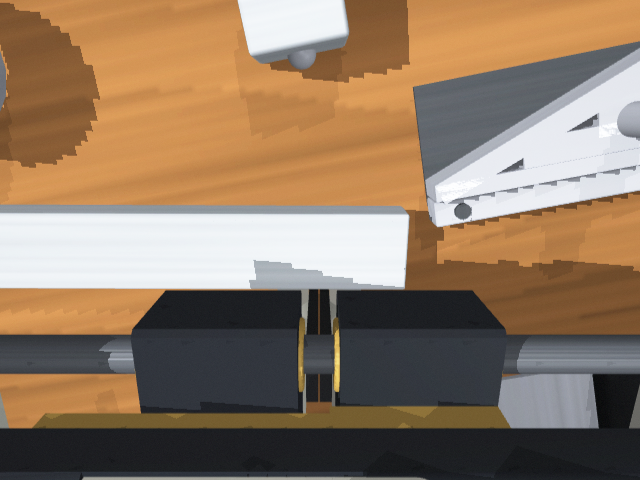

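Bar edge and finger are aligned, and the screw tip shows at (302,65). I'll approach, then go slowly.

```bash
python3 -m inch '0 0.43 -0.05 0 0 0 1.2; 0 0.87 -0.14 0 0 0 2.3; 0 1.32 -0.21 0 0 0 3.5; 0 1.77 -0.28 0 0 0 4.6; 0 2.0 -0.31 0 0 0 5.2;0 2.2 -0.34 0 0 0 5.8;0 2.35 -0.35 0 0 0 6.1;0 2.45 -0.37 0 0 0 6.4;0 2.5 -0.37 0 0 0 6.5;0 2.5 -0.37 0 0 0 6.5'
python3 - <<'E'
from h import *
s=telemetry.get_state();e=s["eef_pos"];print(e,s["ee_rot"],s["force"],s["moment"])
f=grab_frame("wrist");save(f,"w4.png")
E
```

```text
t: 7.4
eef_pos: [0.572, 0.0509, 0.0286]
ee_rot: [3.142, 0.0, -1.557]
force: [-0.2, -1.2, 0.0]
width: 0.0006
[0.57199395 0.05093752 0.02857163] [ 3.14158853e+00  1.86085985e-04 -1.55663464e+00] [-1.99522236e-01 -1.19764028e+00  7.88585128e-04] [-0.35521504  0.29487205 -0.04373415]
```

View pics/w4.png

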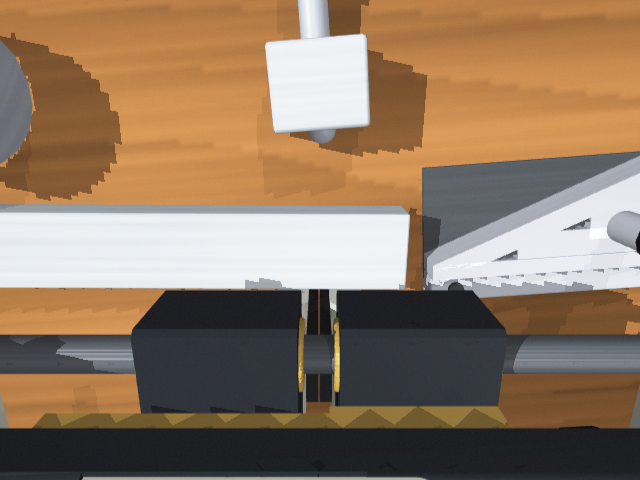

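Run:
```python
from h import *
f=grab_frame("wrist");e=telemetry.get_state()["eef_pos"]
tip=onz(f,(321,143),.029)[:2]
pin=np.array([.5957,.2762]);d=tip-pin;r=np.hypot(*d)
a=np.arctan2(d[1],d[0])-np.arcsin(.015/r);print("tip",tip,r,"home",a,"end corner",onz(f,(408,213),.036),onz(f,(405,288),.036))
for a_ in np.arange(-1.557,-1.42,.01):
    u=np.array([np.cos(a_),np.sin(a_)]);n=np.array([-u[1],u[0]])
    print(round(a_,3),np.round((pin+.225*u-.027*n-e[:2])*100,2),"turn",round(np.degrees(a_+1.557),1))
```

```text
tip [0.63720885 0.05134018] 0.22865896977017236 home -1.4538995239511177 end corner [0.61329803 0.01948932 0.036     ] [0.58394277 0.0184838  0.036     ]
-1.557 [-0.02 -0.01] turn 0.0
-1.547 [ 0.2  -0.04] turn 0.6
-1.537 [ 0.43 -0.06] turn 1.1
-1.527 [ 0.65 -0.07] turn 1.7
-1.517 [ 0.88 -0.09] turn 2.3
-1.507 [ 1.11 -0.1 ] turn 2.9
-1.497 [ 1.33 -0.12] turn 3.4
-1.487 [ 1.56 -0.12] turn 4.0
-1.477 [ 1.79 -0.13] turn 4.6
-1.467 [ 2.01 -0.14] turn 5.2
-1.457 [ 2.24 -0.14] turn 5.7
-1.447 [ 2.47 -0.14] turn 6.3
-1.437 [ 2.69 -0.14] turn 6.9
-1.427 [ 2.92 -0.13] turn 7.4
```

```bash
python3 -m inch '0 0.3 -0.05 0 0 0 0.9; 0 0.65 -0.07 0 0 0 1.7; 0 1.0 -0.1 0 0 0 2.6; 0 1.3 -0.12 0 0 0 3.4; 0 1.5 -0.12 0 0 0 4; 0 1.65 -0.13 0 0 0 4.3; 0 1.75 -0.13 0 0 0 4.5; 0 1.8 -0.13 0 0 0 4.6;0 1.85 -0.13 0 0 0 4.7;0 1.85 -0.13 0 0 0 4.7'
python3 -m inch '0 0.05 0 0 0 0 0.1; 0 0.1 0 0 0 0 0.2; 0 0.15 0 0 0 0 0.4'
```

```text
t: 8.75
eef_pos: [0.5906, 0.0497, 0.0286]
ee_rot: [-3.141, 0.0, -1.475]
force: [-1.3, -1.7, 0.5]
width: 0.0006
t: 9.12
eef_pos: [0.5921, 0.0497, 0.0286]
ee_rot: [-3.142, 0.0, -1.467]
force: [-0.7, -0.6, -0.0]
width: 0.0003
```

```bash
for i in 1; do :; done
python3 -m inch '0 0.04 0 0 0 0 0.1; 0 0.08 0 0 0 0 0.2'
python3 -m inch '0 0.04 0 0 0 0 0.1; 0 0.08 0 0 0 0 0.2'
```

```text
t: 9.38
eef_pos: [0.5929, 0.0496, 0.0286]
ee_rot: [-3.141, 0.0, -1.464]
force: [-1.8, -0.9, 0.5]
width: 0.0005
t: 9.62
eef_pos: [0.5937, 0.0497, 0.0286]
ee_rot: [-3.141, 0.0, -1.46]
force: [-2.2, -0.4, 0.6]
width: 0.0006
```

```bash
python3 -m inch '0 0.03 0 0 0 0 0.1; 0 0.05 0 0 0 0 0.1'
```

```text
t: 9.88
eef_pos: [0.5943, 0.0497, 0.0286]
ee_rot: [-3.141, 0.0, -1.458]
force: [-2.1, 0.2, 1.5]
width: 0.0002
```

```bash
python3 -m inch '0 0.03 0 0 0 0 0; 0 0.05 0 0 0 0 0'
```

```text
t: 10.12
eef_pos: [0.5948, 0.0497, 0.0286]
ee_rot: [-3.141, 0.0, -1.458]
force: [-1.5, -0.6, 0.9]
width: -0.0001
```

```bash
for k in 1; do python3 -m inch '0 0.02 0 0 0 0 0; 0 0.04 0 0 0 0 0.1'; done; python3 -m inch '0 0.02 0 0 0 0 0; 0 0.04 0 0 0 0 0'
```

```text
t: 10.38
eef_pos: [0.5952, 0.0497, 0.0286]
ee_rot: [-3.142, 0.0, -1.457]
force: [-1.8, -0.6, 1.3]
width: 0.0003
t: 10.62
eef_pos: [0.5956, 0.0497, 0.0286]
ee_rot: [-3.141, 0.0, -1.457]
force: [-1.9, 0.3, 1.2]
width: 0.0003
```

```bash
python3 -m inch '0 0.02 0 0 0 0 0; 0 0.04 0 0 0 0 0.1'; python3 -m inch '0 0.02 0 0 0 0 0; 0 0.04 0 0 0 0 0'
```

```text
t: 10.88
eef_pos: [0.596, 0.0497, 0.0286]
ee_rot: [-3.142, 0.0, -1.455]
force: [-1.4, 0.3, 0.5]
width: 0.0006
t: 11.12
eef_pos: [0.5964, 0.0497, 0.0286]
ee_rot: [-3.141, 0.0, -1.455]
force: [-2.4, -0.5, 0.8]
width: -0.0002
```

```bash
python3 -m inch '0 0.02 0 0 0 0 0; 0 0.04 0 0 0 0 0.1'; python3 -m inch '0 0.02 0 0 0 0 0; 0 0.03 0 0 0 0 0'
```

```text
t: 11.38
eef_pos: [0.5967, 0.0497, 0.0286]
ee_rot: [3.141, 0.0, -1.453]
force: [-2.5, 0.4, 1.2]
width: 0.0003
t: 11.62
eef_pos: [0.5967, 0.0496, 0.0285]
ee_rot: [3.141, 0.0, -1.453]
force: [-3.0, -0.1, 3.0]
width: 0.0
```

```bash
python3 -m inch '0 0.02 0 0 0 0 0; 0 0.04 0 0 0 0 0.1'; python3 -m inch '0 0.02 0 0 0 0 0; 0 0.03 0 0 0 0 0'
```

```text
t: 11.88
eef_pos: [0.5968, 0.0496, 0.0285]
ee_rot: [3.14, 0.0, -1.451]
force: [-4.9, -1.1, 3.7]
width: 0.0005
t: 12.12
eef_pos: [0.5968, 0.0496, 0.0285]
ee_rot: [3.14, 0.0, -1.451]
force: [-6.2, 0.7, 5.0]
width: 0.0003
```

```bash
python3 -m inch '0 0.02 0 0 0 0 0; 0 0.04 0 0 0 0 0.1'; python3 -m inch '0 0.02 0 0 0 0 0; 0 0.03 0 0 0 0 0'
```

```text
t: 12.38
eef_pos: [0.5969, 0.0496, 0.0285]
ee_rot: [3.139, 0.0, -1.45]
force: [-5.5, 0.4, 5.4]
width: -0.0001
t: 12.62
eef_pos: [0.5969, 0.0496, 0.0285]
ee_rot: [3.139, 0.0, -1.45]
force: [-6.5, 0.7, 4.9]
width: 0.0001
```

```bash
python3 -m inch '0 0.03 0 0.02 0 0 0; 0 0.05 0 0.04 0 0 0; 0 0.05 0 0.04 0 0 0'; python3 -m inch '0 0.05 0 0.02 0 0 0; 0 0.06 0 0.03 0 0 0; 0 0.06 0 0.03 0 0 0'
```

```text
t: 13.0
eef_pos: [0.5969, 0.0495, 0.0286]
ee_rot: [3.138, 0.0, -1.45]
force: [-5.6, 1.6, 0.2]
width: 0.0003
t: 13.38
eef_pos: [0.5969, 0.0495, 0.0286]
ee_rot: [3.137, 0.0, -1.45]
force: [-6.6, 1.8, 2.5]
width: 0.0006
```

```bash
python3 -m inch '0 0.06 0 0.01 0 0 0; 0 0.09 0 0.02 0 0 0; 0 0.11 0 0.02 0 0 0;0 0.11 0 0.02 0 0 0'
```

```text
t: 13.88
eef_pos: [0.597, 0.0495, 0.0286]
ee_rot: [3.135, 0.0, -1.45]
force: [-7.4, 1.5, 4.3]
width: 0.0002
```

```bash
python3 -m inch '0 0.11 0 0.03 0 0 0; 0 0.14 0 0.05 0 0 0; 0 0.16 0 0.06 0 0 0;0 0.16 0 0.06 0 0 0'
```

```text
t: 14.38
eef_pos: [0.5971, 0.0495, 0.0286]
ee_rot: [3.132, 0.0, -1.451]
force: [-8.1, 2.6, 2.3]
width: 0.0006
```

```bash
python3 -m inch '0 0.16 0.01 0.05 0 0 0; 0 0.22 0.02 0.07 0 0 0; 0 0.26 0.02 0.09 0 0 0;0 0.26 0.02 0.09 0 0 0'
```

```text
t: 14.88
eef_pos: [0.5972, 0.0494, 0.0287]
ee_rot: [3.128, 0.0, -1.451]
force: [-10.3, 3.3, 3.7]
width: 0.0003
```

```bash
python3 -m inch '0 0.26 0.03 0.09 0 0 0; 0 0.33 0.04 0.12 0 0 0; 0 0.38 0.05 0.13 0 0 0;0 0.38 0.05 0.13 0 0 0;0 0.38 0.05 0.13 0 0 0'
```

```text
t: 15.5
eef_pos: [0.5973, 0.0494, 0.0287]
ee_rot: [3.121, -0.0, -1.452]
force: [-13.2, 3.3, 4.7]
width: 0.0006
```

```bash
python3 -m inch '0 0.38 0.05 0.14 0 0 0; 0 0.4 0.05 0.15 0 0 0;0 0.4 0.05 0.15 0 0 0;0 0.4 0.05 0.15 0 0 0;0 0.4 0.05 0.15 0 0 0'; python3 -m inch '0 0.4 0.05 0.15 0 0 0; 0 0.4 0.05 0.15 0 0 0;0 0.4 0.05 0.15 0 0 0;0 0.4 0.05 0.15 0 0 0;0 0.4 0.05 0.15 0 0 0'
```

```text
t: 16.12
eef_pos: [0.5973, 0.0494, 0.0288]
ee_rot: [3.114, -0.0, -1.453]
force: [-14.0, 3.5, 3.5]
width: 0.0004
t: 16.75
eef_pos: [0.5973, 0.0494, 0.0289]
ee_rot: [3.107, -0.001, -1.454]
force: [-13.7, 3.4, 3.3]
width: 0.0003
```

```bash
python3 -m inch '0 0.4 0.05 0.15 0 0 0; 0 0.4 0.05 0.15 0 0 0;0 0.4 0.05 0.15 0 0 0;0 0.4 0.05 0.15 0 0 0;0 0.4 0.05 0.15 0 0 0;0 0.4 0.05 0.15 0 0 0; 0 0.4 0.05 0.15 0 0 0;0 0.4 0.05 0.15 0 0 0;0 0.4 0.05 0.15 0 0 0;0 0.4 0.05 0.15 0 0 0'
```

```text
t: 18.0
eef_pos: [0.5972, 0.0494, 0.029]
ee_rot: [3.099, -0.001, -1.455]
force: [-13.9, 3.2, 4.3]
width: 0.0005
```

```bash
python3 -m inch '0 0 0 0 0 0 0; 0 -0.5 -0.05 0.1 0 0 0; 0 -2 -0.2 0.1 0.28 -2.42 0; 0 -4 -0.4 0.5 0.28 -2.42 0; 0 -4.5 -0.4 5 0.28 -2.42 -1.7; 0 -5 -3 11 0.28 -2.42 -1.7; 0 -5 -8 16 0.28 -2.42 -1.7; 0 -5 -13 17 0.28 -2.42 -1.7;0 -5 -16 17 0.28 -2.42 -1.7;0 -5 -16 17 0.28 -2.42 -1.7;0 -5 -16 17 0.28 -2.42 -1.7'
python3 - <<'E'
from h import *
s=telemetry.get_state();print(s["eef_pos"],s["ee_rot"],s["force"])
f=grab_frame("wrist");save(f,"w5.png")
for n,z in dict(bar_mark=.028,stop=.02,wedge=.02,knob=.072,scraper=.02).items():
    for r in pinpoint("wrist",n)[:2]: print(n,round(r["p"],2),np.round(r["location"],1),np.round(onz(f,r["location"],z),4))
E
```

```text
t: 19.38
eef_pos: [0.5477, -0.1106, 0.1992]
ee_rot: [-3.14, -0.0, -1.485]
force: [-0.0, 0.4, -0.3]
width: 0.0006
[ 0.54767693 -0.11057875  0.19919567] [-3.14020010e+00 -3.66395406e-04 -1.48527274e+00] [-0.0171653   0.36451557 -0.28683386]
bar_mark 0.75 [108.   73.6] [0.6373 0.0503 0.028 ]
stop 0.91 [109.8  67.1] [0.6423 0.0525 0.02  ]
wedge 0.97 [166.4 137.2] [0.5951 0.0116 0.02  ]
knob 0.97 [251.7 126. ] [ 0.6112 -0.0614  0.072 ]
```

View pics/w5.png

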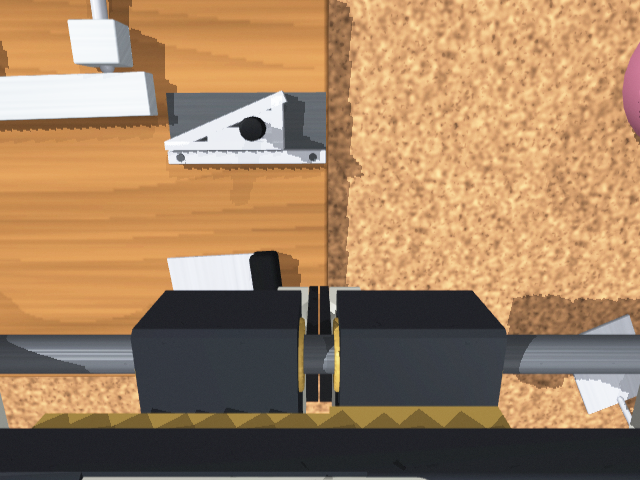

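The bar rests on the screw near (105,70), and the knob top is at (252,129). I'll go down behind the knob.

```bash
python3 -m inch '0 4 0.3 -2 0 0 0; 0 6.6 0.4 -6 0 0 0; 0 6.6 0.4 -11 0 0 0; 0 6.6 0.4 -14.1 0 0 0;0 6.6 0.4 -14.1 0 0 0;0 6.6 0.4 -14.1 0 0 0'
python3 - <<'E'
from h import *
s=telemetry.get_state();print(s["eef_pos"],s["ee_rot"],s["force"])
f=grab_frame("wrist");save(f,"w6.png")
E
```

```text
t: 20.42
eef_pos: [0.6144, -0.1057, 0.0593]
ee_rot: [-3.14, -0.001, -1.483]
force: [-0.3, 0.2, -0.2]
width: 0.0005
[ 0.61443073 -0.10572047  0.05925918] [-3.13992375e+00 -7.30069142e-04 -1.48281098e+00] [-0.33947642  0.2328038  -0.17821314]
```

View pics/w6.png

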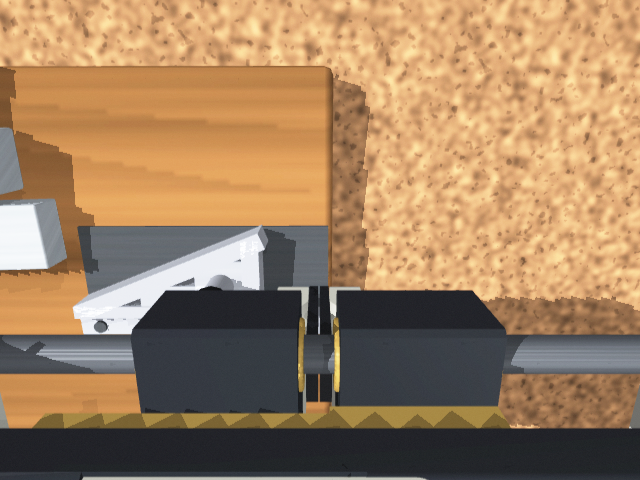

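```bash
python3 -m inch '0 -0.05 0.6 0 0 0 0; 0 -0.1 1.2 0 0 0 0; 0 -0.14 1.6 0 0 0 0; 0 -0.17 2 0 0 0 0; 0 -0.21 2.4 0 0 0 0; 0 -0.24 2.8 0 0 0 0; 0 -0.27 3.1 0 0 0 0'; python3 -m inch '0 -0.03 0.4 0 0 0 0; 0 -0.07 0.8 0 0 0 0; 0 -0.1 1.2 0 0 0 0'
```

```text
t: 21.35
eef_pos: [0.6121, -0.0747, 0.0598]
ee_rot: [-3.139, -0.001, -1.483]
force: [0.4, -2.5, 1.2]
width: 0.0005
t: 21.72
eef_pos: [0.611, -0.0624, 0.0599]
ee_rot: [-3.139, -0.001, -1.483]
force: [0.3, -2.5, 2.2]
width: 0.0005
```

```bash
python3 -m inch '0 -0.03 0.3 0 0 0 0; 0 -0.05 0.6 0 0 0 0; 0 -0.08 0.9 0 0 0 0; 0 -0.1 1.2 0 0 0 0'
python3 - <<'E'
from h import *
f=grab_frame("top")
for n,z in dict(bar_mark=.028,wedge=.02).items():
    for r in pinpoint("top",n)[:2]: print(n,round(r["p"],2),np.round(onz(f,r["location"],z),4))
f=grab_frame("wrist");save(f,"w7.png")
E
```

```text
t: 22.22
eef_pos: [0.6099, -0.0502, 0.0599]
ee_rot: [-3.139, -0.001, -1.483]
force: [0.3, -1.5, 1.4]
width: 0.0004
bar_mark 0.49 [0.6359 0.0518 0.028 ]
wedge 0.59 [ 0.6164 -0.0345  0.02  ]
wedge 0.47 [0.5988 0.0411 0.02  ]
```

View pics/w7.png

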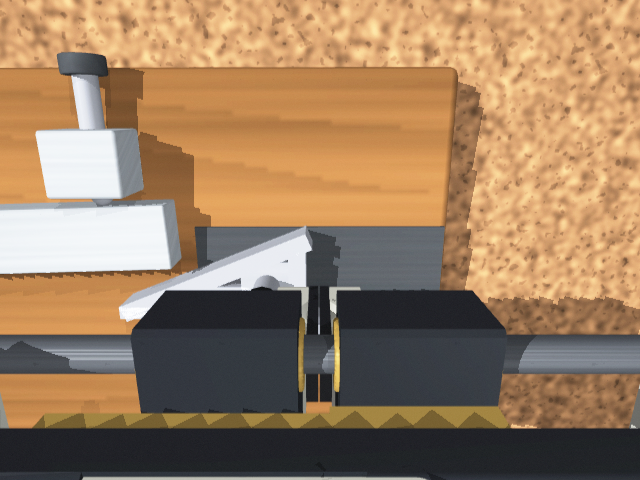

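The bar is still on the screw, and the wedge face is about 8 mm short of the bar corner at (178,272). I'll close that gap slowly.

```bash
python3 -m inch '0 -0.02 0.2 0 0 0 0; 0 -0.03 0.35 0 0 0 0; 0 -0.04 0.45 0 0 0 0'; python3 -m inch '0 -0.01 0.08 0 0 0 0; 0 -0.01 0.16 0 0 0 0'; python3 -m inch '0 -0.01 0.06 0 0 0 0; 0 -0.01 0.12 0 0 0 0'
```

```text
t: 22.8
eef_pos: [0.6095, -0.0456, 0.0597]
ee_rot: [-3.139, -0.001, -1.483]
force: [0.3, -1.4, 0.4]
width: 0.0001
t: 23.05
eef_pos: [0.6095, -0.0439, 0.0597]
ee_rot: [-3.139, -0.001, -1.483]
force: [0.5, -2.5, 0.7]
width: 0.0004
t: 23.3
eef_pos: [0.6093, -0.0427, 0.0597]
ee_rot: [-3.139, -0.001, -1.483]
force: [-0.6, -1.9, 0.8]
width: 0.0006
```

```bash
python3 -m inch '0 0 0.05 0 0 0 0; 0 -0.01 0.1 0 0 0 0';python3 -m inch '0 0 0.05 0 0 0 0; 0 -0.01 0.1 0 0 0 0'
```

```text
t: 23.55
eef_pos: [0.6092, -0.0417, 0.0597]
ee_rot: [-3.139, -0.001, -1.483]
force: [1.3, -0.9, 0.8]
width: 0.0005
t: 23.8
eef_pos: [0.6091, -0.0406, 0.0597]
ee_rot: [-3.139, -0.001, -1.483]
force: [-0.4, -2.3, -0.1]
width: 0.0008
```

```bash
python3 -m inch '0 0 0.05 0 0 0 0; 0 -0.01 0.1 0 0 0 0';python3 -m inch '0 0 0.05 0 0 0 0; 0 -0.01 0.1 0 0 0 0'
```

```text
t: 24.05
eef_pos: [0.609, -0.0396, 0.0597]
ee_rot: [-3.139, -0.001, -1.483]
force: [0.0, -1.9, 0.5]
width: 0.0005
t: 24.3
eef_pos: [0.6089, -0.0386, 0.0597]
ee_rot: [-3.139, -0.001, -1.483]
force: [-0.5, -2.3, 0.5]
width: 0.0004
```

```bash
python3 -m inch '0 0 0.05 0 0 0 0; 0 -0.01 0.1 0 0 0 0';python3 -m inch '0 0 0.04 0 0 0 0; 0 -0.01 0.08 0 0 0 0'
```

```text
t: 24.55
eef_pos: [0.6088, -0.0375, 0.0597]
ee_rot: [-3.139, -0.001, -1.483]
force: [0.4, -1.9, -0.2]
width: 0.0003
t: 24.8
eef_pos: [0.6088, -0.0367, 0.0597]
ee_rot: [-3.139, -0.001, -1.483]
force: [0.7, -2.4, 1.0]
width: 0.0004
```

```bash
python3 -m inch '0 0 0.04 0 0 0 0; 0 -0.01 0.08 0 0 0 0';python3 -m inch '0 0 0.04 0 0 0 0; 0 -0.01 0.08 0 0 0 0'
```

```text
t: 25.05
eef_pos: [0.6087, -0.0359, 0.0597]
ee_rot: [-3.139, -0.001, -1.483]
force: [0.3, -1.8, 0.4]
width: 0.0001
t: 25.3
eef_pos: [0.6086, -0.035, 0.0597]
ee_rot: [-3.139, -0.001, -1.483]
force: [-0.0, -1.1, -0.0]
width: 0.0005
```

```bash
python3 -m inch '0 0 0.04 0 0 0 0; 0 -0.01 0.08 0 0 0 0';python3 -m inch '0 0 0.04 0 0 0 0; 0 -0.01 0.08 0 0 0 0'
```

```text
t: 25.55
eef_pos: [0.6085, -0.0342, 0.0597]
ee_rot: [-3.139, -0.001, -1.483]
force: [0.3, -2.1, 0.1]
width: 0.0006
t: 25.8
eef_pos: [0.6084, -0.0334, 0.0597]
ee_rot: [-3.139, -0.001, -1.483]
force: [0.4, -2.7, -0.3]
width: 0.0002
```

```bash
python3 -m inch '0 0 0.04 0 0 0 0; 0 -0.01 0.08 0 0 0 0';python3 -m inch '0 0 0.04 0 0 0 0; 0 -0.01 0.08 0 0 0 0'
```

```text
t: 26.05
eef_pos: [0.6084, -0.0326, 0.0597]
ee_rot: [-3.139, -0.001, -1.483]
force: [0.0, -1.5, 0.4]
width: 0.0004
t: 26.3
eef_pos: [0.6083, -0.0317, 0.0597]
ee_rot: [-3.138, -0.001, -1.483]
force: [0.3, -2.5, 0.6]
width: 0.0006
```

```bash
python3 -m inch '0 0 0.05 0 0 0 0; 0 -0.01 0.1 0 0 0 0';python3 -m inch '0 0 0.05 0 0 0 0; 0 -0.01 0.1 0 0 0 0'
```

```text
t: 26.55
eef_pos: [0.6082, -0.0307, 0.0597]
ee_rot: [-3.138, -0.0, -1.483]
force: [1.0, -1.7, -0.3]
width: 0.0007
t: 26.8
eef_pos: [0.6081, -0.0298, 0.0597]
ee_rot: [-3.139, -0.001, -1.483]
force: [-0.4, -4.1, -0.6]
width: 0.0003
```

```bash
python3 -m inch '0 0 0.05 0 0 0 0; 0 -0.01 0.1 0 0 0 0';python3 -m inch '0 0 0.05 0 0 0 0; 0 -0.01 0.1 0 0 0 0'
python3 - <<'E'
from h import *
f=grab_frame("wrist");save(f,"w8.png")
E
```

```text
t: 27.05
eef_pos: [0.608, -0.0291, 0.0597]
ee_rot: [-3.139, -0.001, -1.483]
force: [0.7, -5.0, -0.8]
width: 0.0003
t: 27.3
eef_pos: [0.608, -0.0285, 0.0597]
ee_rot: [-3.139, -0.002, -1.483]
force: [1.7, -6.1, 0.7]
width: 0.0001
```

View pics/w8.png

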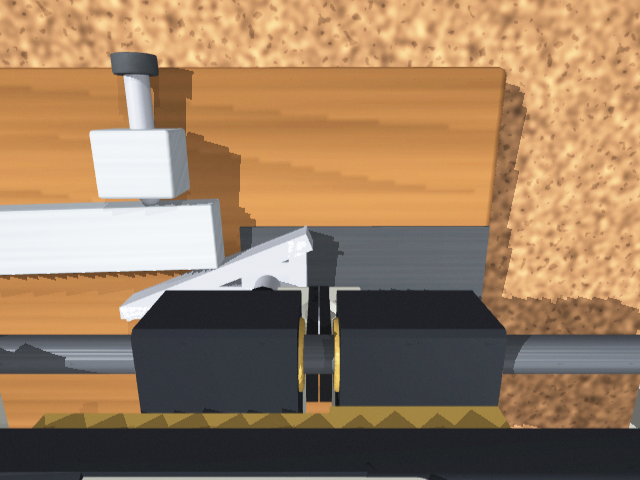

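The wedge face meets the bar's corner at (220,270), and the force is rising. I'll build to 12 N.

```bash
python3 -m inch '0 -0.01 0.1 0 0 0 0; 0 -0.01 0.14 0 0 0 0; 0 -0.01 0.14 0 0 0 0'
```

```text
t: 27.72
eef_pos: [0.6079, -0.028, 0.0598]
ee_rot: [-3.139, -0.003, -1.483]
force: [2.4, -7.1, -1.0]
width: 0.0004
```

```bash
python3 -m inch '0 -0.01 0.14 0 0 0 0; 0 -0.01 0.18 0 0 0 0; 0 -0.01 0.18 0 0 0 0'
```

```text
t: 28.1
eef_pos: [0.6078, -0.0275, 0.0598]
ee_rot: [-3.139, -0.004, -1.483]
force: [2.4, -10.1, -0.3]
width: 0.0008
```

```bash
python3 -m inch '0 -0.01 0.18 0 0 0 0; 0 -0.01 0.2 0 0 0 0; 0 -0.01 0.2 0 0 0 0; 0 -0.01 0.2 0 0 0 0'
```

```text
t: 28.6
eef_pos: [0.6077, -0.0271, 0.0598]
ee_rot: [-3.14, -0.006, -1.483]
force: [3.1, -12.4, -0.8]
width: 0.0003
```

```bash
python3 -m inch '0 -0.01 0.2 0 0 0 0; 0 -0.01 0.22 0 0 0 0; 0 -0.01 0.22 0 0 0 0; 0 -0.01 0.22 0 0 0 0;0 -0.01 0.22 0 0 0 0'
```

```text
t: 29.22
eef_pos: [0.6077, -0.0268, 0.0599]
ee_rot: [-3.14, -0.008, -1.484]
force: [2.4, -13.8, -1.0]
width: 0.0004
```

Jammed at about 12–13 N. I'll let go, withdraw and check.

```bash
python3 -m inch '0 0 0 0 0 0 0; 0 0.02 -0.3 0 0 0 0; 0 0.1 -1.5 0 0 0 0; 0 0.3 -4 0 0 0 0; 0 0.3 -5 3 0 0 0; 0 0 -6 9 0 0 0; 0 -3 -6.5 14 0 0 0; 0 -6 -6.5 16 0 0 0; 0 -6 -6.5 16 0 0 0; 0 -6 -6.5 16 0 0 0'
python3 - <<'E'
from h import *
s=telemetry.get_state();print(s["eef_pos"],s["force"])
Z=dict(bar_mark=.028,wedge=.02,knob=.072,cutter=.02,scraper=.02)
for c in("wrist","top"):
    f=grab_frame(c);save(f,c+"9.png")
    for n,z in Z.items():
        for r in pinpoint(c,n)[:1]: print(c,n,round(r["p"],2),np.round(onz(f,r["location"],z),4))
E
```

```text
t: 30.48
eef_pos: [0.5478, -0.0919, 0.2198]
ee_rot: [-3.14, -0.007, -1.484]
force: [0.4, -0.1, -0.1]
width: 0.0004
[ 0.54776469 -0.09186735  0.21976013] [ 0.43382897 -0.11490385 -0.08557618]
wrist bar_mark 0.88 [0.6383 0.0511 0.028 ]
wrist wedge 0.57 [0.5903 0.0653 0.02  ]
wrist knob 0.63 [ 0.6053 -0.0036  0.072 ]
wrist scraper 0.87 [ 0.454  -0.0388  0.02  ]
top bar_mark 0.48 [0.6373 0.049  0.028 ]
top wedge 0.57 [ 0.443 -0.032  0.02 ]
top knob 0.49 [ 0.642 -0.355  0.072]
top cutter 0.66 [0.4883 0.5868 0.02  ]
```

View pics/wrist9.png

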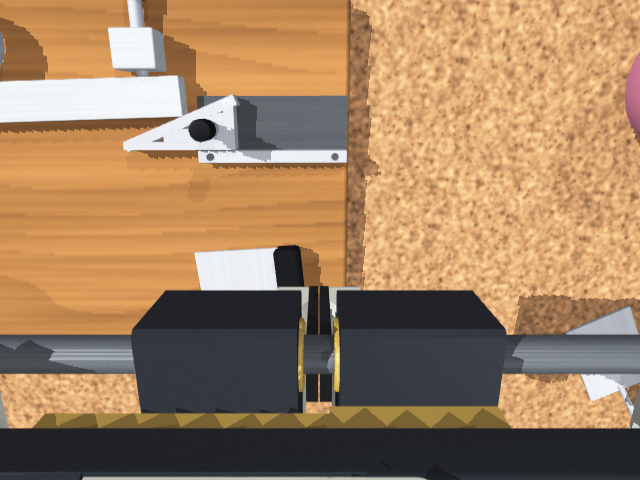

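The bar is on the screw at (143,72) and the wedge is against its free-end corner at about (185,118). The robot is clear of everything.

```bash
python3 -c "
from station import arm,telemetry
print(telemetry.get_state()['t'],arm.job_done())"
```

```text
the job is handed in; nothing more can be done
31.075 None
```

I swung the guide bar home, pressed it on the set screw, jammed the wedge against it, backed the arm clear and handed the job in at 31 s.

- **Pressing the bar:** I held it about 2.5 s at a measured push of roughly 13–14 N. Less an estimated 1–2 N of friction, about 12 N reached the stop. The highest end-of-move reading was 14.0 N. About 3–5 N also pressed down on the bar during this.
- **Jamming the wedge:** I pushed the knob along the rail, building up slowly to 12.4 N and finally 13.8 N. By then the wedge had almost stopped moving.
- **Last checks:** With the arm clear, the wrist picture shows the bar on the screw and the wedge against its free-end corner. The bar mark was within about 2 mm of where it was before the wedge went in. The scraper read within about 5 mm of its first position.
- **Checks that failed or disagreed:** In the last top view the networks put the knob, wedge and cutter in implausible places, so I relied on the wrist view. I did not confirm the cutter's position at the end, but the arm never went near it.

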